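# Refill the tilt-out bin with walnuts from the pan

### The job

First pull the front of the tilt-out bin open until you feel it come up against its stop. Then take the small pan off its stand by the handle, pour all four walnuts into the tilted bin, and set the empty pan down upright on the counter right beside its stand. Leave the bin fully open and do not disturb the rice tub, shaker, sauce dish or chopsticks.

Things in the scene. Friction and masses are not known exactly. Their poses are not given: they have to be found in the camera images.
- housing: Fixed light-wood box on the counter that holds the bin: 220 deep (x) x 240 wide (y) x 212 high. Origin: centre of its underside; z up, its open front faces its own -x, towards the robot; the front plane is at x = -110. It stands turned up to about 0.2 rad.
- bin_apex (a point): Middle of the bin's hinge line: in the housing frame at (-110, 0, 12). Turns with the bin. Bin frame: x into the bin, z up the inside of the front panel, y along the hinge. Panel: x -12 to 0, 240 wide, z 0 to 200. Behind it a V-shaped hopper, 196 wide inside, open at the top: the back plate, 195 long, leaves the hinge 60 degrees behind the panel.
- bin_lip (a point): Middle of the top edge of the bin's front panel, bin frame (0, 0, 200). With the bin tilted out, the opening to pour into is what shows between this edge and the housing's front plane, 100 to 150 mm. Two 4 mm cheeks, sectors of 195 radius about the hinge, close the bin's sides; their tops then reach about 207 above the counter.
- bin_handle (a point): Middle of the round steel bar handle (11 mm thick, 120 long, parallel to the hinge) on the bin's front panel. In the bin frame at (-47, 0, 186): 35 in front of the panel face; shut, it is 198 above the counter. The clear gap between bar and panel is 29. The bar's two struts are at 51 mm either side of the middle.
- bin (a joint): Tilt of the bin in rad about its bottom edge: 0 shut; grows as the top of the front comes out towards the robot. It is stiff and stays where it is left; pulling at the handle takes 3 to 8 N. It ends at a firm stop, somewhere between 0.55 and 0.85 rad: feel for it. At the stop the pull rises sharply. It counts as fully open within 2 degrees of the stop.
- stand: Fixed round dark-wood stand, 94 across, 30 high, flat top; origin: centre of its underside. To the left or right of the bin (the rice tub is on the other side).
- pan: Small aluminium pan (0.2 to 0.3 kg) standing on the stand: a bowl flaring from 68 across at the base to 124 across at the rim, 45 high (walls 58 degrees steep), wall 3. Straight flat handle pointing along the pan's -x, roughly towards the robot. Origin: centre of its underside, z up. The four walnuts lie in it.
- pan_grip (a point): Point on the pan's handle, in the pan frame at (-100, 0, 56). The handle is a bar 12 wide, 16 high (z 48 to 64), from x = -57 to -187, along the pan's x.
- walnut0: Walnut in its shell, 30 x 26 mm, 12 g; origin at its centre. One of four alike, in the pan.
- walnut1: Walnut in its shell, 30 x 26 mm, 12 g; origin at its centre. One of four alike, in the pan.
- walnut2: Walnut in its shell, 30 x 26 mm, 12 g; origin at its centre. One of four alike, in the pan.
- walnut3: Walnut in its shell, 30 x 26 mm, 12 g; origin at its centre. One of four alike, in the pan.
- tub: Bystander: lidded wooden rice tub, 176 across, 102 high with its handle bar, 0.8 kg; origin: centre of its underside.
- shaker: Bystander: white plastic shaker with twist cap, 42 across, 90 high; origin: centre of its underside. Behind the tub.
- dish: Bystander: white ceramic sauce dish, 84 across, 20 high; origin: centre of its underside. Behind the tub.
- chopsticks: Bystander: pair of steel chopsticks on rests, 225 long (its y), 12 high; origin: centre of its underside. In front of the tub.
Mind the look-alikes: they are no part of the job. Of the things that look like the pan, the smaller one is meant.

How it is judged (in metres and radians):
On the way, in this order (a step that is already met when the one before it is completed fails the run):
1. the bin is pulled open to its stop (value of joint bin above 0.665 rad), for 0.2 s.
2. the pan is lifted clear of its stand, bin still open (height (world z) of pan above 0.07 m and value of joint bin above 0.665 rad), for 0.2 s.
3. all four walnuts lie in the bin (x of walnut0 in the frame of bin_apex between -0.002 and 0.15 m and y of walnut0 in the frame of bin_apex between -0.1 and 0.1 m and z of walnut0 in the frame of bin_apex between 0.005 and 0.13 m and x of walnut1 in the frame of bin_apex between -0.002 and 0.15 m and y of walnut1 in the frame of bin_apex between -0.1 and 0.1 m and z of walnut1 in the frame of bin_apex between 0.005 and 0.13 m and x of walnut2 in the frame of bin_apex between -0.002 and 0.15 m and y of walnut2 in the frame of bin_apex between -0.1 and 0.1 m and z of walnut2 in the frame of bin_apex between 0.005 and 0.13 m and x of walnut3 in the frame of bin_apex between -0.002 and 0.15 m and y of walnut3 in the frame of bin_apex between -0.1 and 0.1 m and z of walnut3 in the frame of bin_apex between 0.005 and 0.13 m and value of joint bin above 0.665 rad), for 0.2 s.
At the end, for the whole second after the job is handed in: All four walnuts lie at rest in the bin, the bin is within 2 degrees of its stop, and the pan stands upright (within 6 degrees), at rest and released, on the counter itself with its centre within 250 mm of the stand's centre (all of step 3 and height (world z) of pan below 0.008 m and angle between pan's own z axis and vertical below 0.1 rad and horizontal distance between pan and stand below 0.25 m and linear speed of pan below 0.03 m/s and linear speed of each of walnut0, walnut1, walnut2, walnut3 below 0.05 m/s); the robot touches nothing.
It fails at once if the rice tub is moved more than 30 mm (distance of tub from where it was at the start of the episode above 0.03 m).
It fails at once if the shaker is moved more than 30 mm (distance of shaker from where it was at the start of the episode above 0.03 m).
It fails at once if the sauce dish is moved more than 30 mm (distance of dish from where it was at the start of the episode above 0.03 m).
It fails at once if the chopsticks is moved more than 30 mm (distance of chopsticks from where it was at the start of the episode above 0.03 m).
It also fails if it takes over 69 s, if anything falls off the work surface, if the arm or the gripper's body presses on something with over 40 N, if the wrist force passes 120 N, or if a joint passes its speed limit or range.

### The arm

A 6-joint arm with a two-finger parallel gripper is mounted at the origin on the work surface. World frame = base frame: x ahead of the robot, y to its left, z up, the work surface at z = 0. Lengths are in mm, angles in rad, forces in N, time in s.
With the tool pointing down it reaches from about 275 to 1000 mm from the base axis. Payload 8.4 kg.
Tool frame: the origin (TCP) lies at the centre of the arm's flange, where the gripper is bolted on; the fingertips stand 173 mm ahead of it and the grasp point (between the pads) lies 155 mm ahead of it; z points along the fingers, y is the direction in which the jaws open and shut (so a half turn about z gives the same grasp; the last joint's range is limited). The gripper opens to 85 mm and grips with 20 to 120 N. Pads are 22 mm wide; open, the fingers measure 114 mm over their backs; the gripper's body (76 mm by 85 mm) begins 54 mm behind the grasp point. The pads swing forward as they close: fully open they stand 13 mm farther back than shut.
Start: joints at [1.127, 0.353, 1.633, -0, 1.155, -0.002], TCP at [267.229, 564.994, 404.681] pointing down, gripper open.
Joint ranges: [-2.63, 2.63], [-0.92, 2.1], [0.06, 2.66], [-1.3, 4.44], [0, 2.69], [-3.02, 3.02]. Speed limits (rad/s): [2.22, 2.22, 2.79, 3.14, 3.14, 3.14].

### API

Orientations are given as [roll, pitch, yaw] about the fixed x, y, z axes, in that order (R = Rz(yaw) Ry(pitch) Rx(roll)).
In Python, from rig import sense, grab_frame, camera_model, sign_off gives the robot as it stands. The module is installed in compiled form; this text tells all that it offers.
- The arm moves only by the tool step_arm, never from a script. Its argument "commands" is a list of rows, each a list of 3 entries, a list of its own where there are three numbers: the shift along the tool's x, y, z in mm, then the turn about the tool's z in rad, then the opening, from 0 (shut) to 1 (fully open). A call has 1 to 20 rows; each row shifts and turns the pose as measured when the row begins, along the tool's axes as they then stand; what a row does not reach is not made up. A row lasts 1/8 s, in which the tool goes at most 62.5 mm and 10.7 degrees, less where a joint would pass 70% of its speed; a pose out of reach is approached as far as the arm can. A call with a gripper value outside its range is refused whole. The fingers move at their own pace and stop on an object; "force" is the grip in N (left out, the last holds). Time passes only in rows, so rows that do not move let the fingers close. It gives the time, the measured TCP pose, the force and the opening at its end, in the units of the state.
- sense(): the state, without advancing time (a new reading comes with each control period).
- grab_frame(name): name is "side" or "top" or "wrist"; returns the picture (400x640x3 uint8, blue, green, red); there is no depth.
- camera_model(name): a dict with "fx", "fy", "cx", "cy" (pixels), "dist" ([k1, k2, p1, p2, k3] as OpenCV has them; the pictures are not rectified), "R" (3x3) and "t" (3): a world point X has camera coordinates R X + t. Camera axes: x right, y down, z forward; pixel columns grow to the right and rows downward; lengths in mm; the calibration is good to about 2 mm. A picture is of the moment at which its call begins: read the wrist's pose just before it. camera_model takes no time and is no camera call; for the wrist camera it gives the pose at the moment of the call.
- sign_off(): hands the job in, once; it reports no verdict.
The state is a dict: "clock": time; "qpos": joint angles; "qvel": joint speeds; "joint_efforts": joint torques, N m; "eef_pos": TCP position; "tcp_rot": TCP orientation; "contact_force": force on the tool from outside, world axes, zero at the start; "wrist_torque": the same for the moment, N m; "opening": opening from 0.0 (shut) to 1.0 (fully open).
Only numpy, scipy, OpenCV 4.12 (cv2) and the standard library are available. Lean on these libraries where they do the work, as an engineer would, in place of code of your own. Each camera call takes 0.05 s, during which the arm holds its last target. There are 200 camera calls.

## Working session

There is one attempt and no reset: what is moved stays moved. The work goes in short steps, Python scripts to look and compute and a tool call to move; the robot and the scene stay as the last step left them, time stands still between calls to the robot, and variables do not carry over. Pictures are saved under pics/ and viewed, about 8 in all and at most 12, crops included, and the job is handed in when it is done.

Besides the shell and the picture viewer there is one more tool, called after "Emit:" as name([rows], argument=value, ...), one row to a line, values as JSON. step_arm: Moves the arm, as the interface text tells. Its arguments: {"type":"object","properties":{"commands":{"type":"array","items":{"type":"array"}},"force":{"type":"number"}},"required":["commands"]}

```bash
mkdir -p pics
python3 - <<'E'
from rig import *
import cv2,numpy as np
a=grab_frame("top");b=grab_frame("side")
cv2.imwrite("pics/top.png",a);cv2.imwrite("pics/side.png",b)
s=sense();print({k:np.round(v,3).tolist() for k,v in s.items()})
for n in("top","side"):
  m=camera_model(n);print(n,m)
E
```

```text
{'clock': 0.1, 'qpos': [1.127, 0.354, 1.634, -0.0, 1.155, -0.002], 'qvel': [-0.001, -0.001, -0.002, 0.0, 0.003, -0.001], 'joint_efforts': [-0.001, -60.635, -34.282, -0.0, 0.004, 0.0], 'eef_pos': [267.155, 564.799, 404.062], 'tcp_rot': [-3.14, 0.0, 2.7], 'contact_force': [-0.006, -0.408, -0.265], 'wrist_torque': [-0.004, -0.009, 0.005], 'opening': 0.995}
top {'fx': 436.61826645285083, 'fy': 436.61826645285083, 'cx': 316.1594231462753, 'cy': 203.94827192129395, 'dist': array([-0.04302722,  0.        ,  0.        ,  0.        ,  0.        ]), 'R': array([[ 0.00250527, -0.99999551, -0.00164257],
       [-0.9995436 , -0.00245468, -0.03010916],
       [ 0.03010499,  0.00171725, -0.99954527]]), 't': array([  59.44078817,  524.60677882, 1294.39708719])}
side {'fx': 456.55522435279374, 'fy': 456.55522435279374, 'cx': 314.28200466408737, 'cy': 199.02897164384441, 'dist': array([0.012051, 0.      , 0.      , 0.      , 0.      ]), 'R': array([[ 0.72458324, -0.68875377,  0.02444097],
       [-0.38866958, -0.43766017, -0.81079562],
       [ 0.56913538,  0.57798946, -0.58481886]]), 't': array([-343.2906166 ,  368.46646573, 1334.16666778])}
```

View pics/top.png

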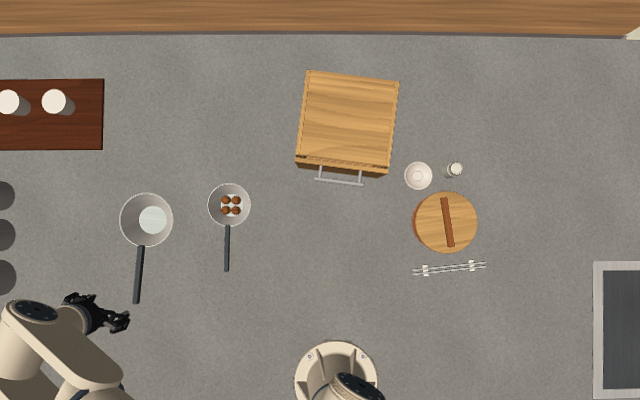

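View pics/side.png

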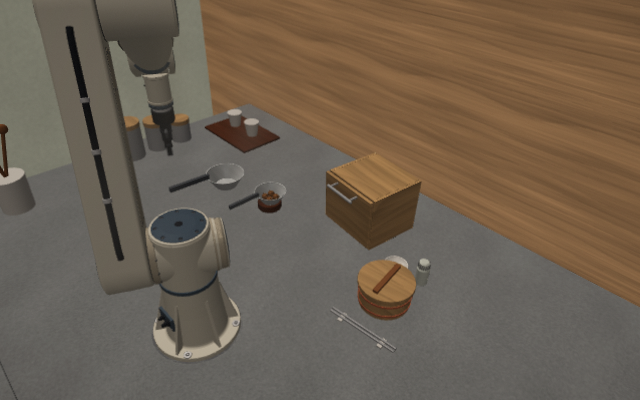

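Two pans: the large one at top-view (147,220) holds only a white disc. The small one at (229,205) holds four walnuts and stands on the dark stand, so it is the one meant. I'll confirm it in a crop and measure.

```bash
cat > h.py <<'E'
from rig import *
import cv2,numpy as np
def ray(n,px,z,m=None):
    m=m or camera_model(n)
    K=np.array([[m['fx'],0,m['cx']],[0,m['fy'],m['cy']],[0,0,1]])
    p=cv2.undistortPoints(np.float64(px).reshape(-1,1,2),K,m['dist']).reshape(-1,2)
    d=np.c_[p,np.ones(len(p))]@m['R']; c=-m['R'].T@m['t']
    return c+d*((z-c[2])/d[:,2])[:,None]
def proj(n,X,m=None):
    m=m or camera_model(n)
    K=np.array([[m['fx'],0,m['cx']],[0,m['fy'],m['cy']],[0,0,1]])
    return cv2.projectPoints(np.float64(X).reshape(-1,1,3),cv2.Rodrigues(m['R'])[0],m['t'],K,m['dist'])[0].reshape(-1,2)
E
python3 - <<'E'
from h import *
a=cv2.imread("pics/top.png");np.set_printoptions(precision=1,suppress=True)
hsv=cv2.cvtColor(a,cv2.COLOR_BGR2HSV)
def box(m,x0,x1,y0,y1):
    o=np.zeros_like(m);o[y0:y1,x0:x1]=m[y0:y1,x0:x1];return o
# handle
m=box((a.max(2)<75).astype(np.uint8),215,242,222,285)
ys,xs=np.nonzero(m);print("handle px",len(xs),xs.min(),xs.max(),ys.min(),ys.max())
P=ray("top",np.c_[xs,ys],64)[:,:2];c=P.mean(0);u=np.linalg.svd(P-c)[2][0];u*=np.sign(u[0]);t=(P-c)@u
print("handle c",c,"dir",u,np.arctan2(u[1],u[0]),"ends",c+u*t.min(),c+u*t.max())
# walnuts
w=box(((hsv[...,1]>100)&(hsv[...,0]<20)).astype(np.uint8),205,255,180,230)
ys,xs=np.nonzero(w);print("walnuts",len(xs),xs.mean(),ys.mean(),ray("top",[[xs.mean(),ys.mean()]],45))
# wood
w=box(((hsv[...,1]>75)).astype(np.uint8),285,408,60,185)
k=max(cv2.findContours(w,cv2.RETR_EXTERNAL,2)[0],key=cv2.contourArea)
ap=cv2.approxPolyDP(k,3,True).reshape(-1,2);print("wood",ap.tolist());print(ray("top",ap,212))
print("minrect",cv2.boxPoints(cv2.minAreaRect(k)).tolist())
c=a[60:290,195:415];cv2.imwrite("pics/crop.png",cv2.resize(c,None,fx=2.6,fy=2.6,interpolation=cv2.INTER_CUBIC))
E
```

```text
handle px 69 226 229 226 271
handle c [401.7 310.9] dir [ 1. -0.] -0.018695889065439297 ends [330.8 312.3] [459.2 309.9]
walnuts 229 230.04366812227073 204.64628820960698 [[520.7 310.7  45. ]]
wood [[306, 70], [294, 159], [298, 167], [318, 169], [321, 164], [325, 171], [357, 175], [360, 169], [362, 175], [373, 177], [387, 173], [399, 82]]
[[ 859.9   87.1  212. ]
 [ 631.7  116.6  212. ]
 [ 611.5  106.4  212. ]
 [ 606.5   56.   212. ]
 [ 619.2   48.4  212. ]
 [ 601.5   38.3  212. ]
 [ 591.6  -42.4  212. ]
 [ 606.8  -50.   212. ]
 [ 591.6  -55.   212. ]
 [ 586.6  -82.8  212. ]
 [ 596.9 -118.2  212. ]
 [ 829.8 -149.9  212. ]]
minrect [[293.0, 167.00001525878906], [305.27691650390625, 68.78461456298828], [399.67694091796875, 80.58460998535156], [387.4000244140625, 178.80001831054688]]
```

View pics/crop.png

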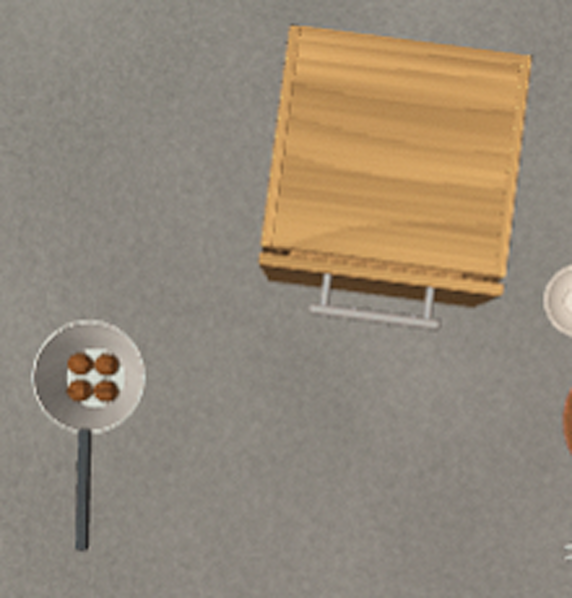

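The crop confirms the small pan: rim centre at crop (88,376), four walnuts, handle down to (82,550). The bin's bar runs from (310,308) to (438,324).

Run:
```python
from h import *
np.set_printoptions(precision=1,suppress=True)
f=lambda x,y:[195+(x+.5)/2.6-.5,60+(y+.5)/2.6-.5]
print("rim",ray("top",[f(88,376),f(32,376),f(145,376)],75))
print("handle",ray("top",[f(84,430),f(82,550)],94))
b=ray("top",[f(310,308),f(438,324)],198+5);print("bar",b,b.mean(0),"len",np.linalg.norm(b[0]-b[1]),"yawdir",np.arctan2(*(b[0]-b[1])[:2]))
print("corners",ray("top",[f(291,26),f(531,56),f(503,285),f(261,258)],212))
print("big pan",ray("top",[[147,220],[139,302]],60))
```

```text
rim [[520.8 309.   75. ]
 [520.7 370.4  75. ]
 [521.  246.7  75. ]]
handle [[462.3 309.   94. ]
 [334.  310.3  94. ]]
bar [[584.1  66.3 203. ]
 [568.8 -58.9 203. ]] [576.5   3.7 203. ] len 126.04075256142946 yawdir 0.12204360026302408
corners [[ 860.7   85.6  212. ]
 [ 831.7 -149.8  212. ]
 [ 606.2 -121.1  212. ]
 [ 631.9  113.9  212. ]]
big pan [[475.4 547.9  60. ]
 [239.8 568.9  60. ]]
```

Emit:
step_arm([
  [[-32, -23, -3], 0, 0.38],
  [[-32, -23, -3], 0, 0.38],
  [[-32, -23, -3], 0, 0.38],
  [[-32, -23, -3], 0, 0.38],
  [[-32, -23, -3], 0, 0.38],
  [[-32, -23, -3], 0, 0.38],
  [[-32, -23, -3], 0, 0.38],
  [[-32, -23, -3], 0, 0.38],
  [[-32, -23, 0], 0, 0.38],
  [[-32, -23, 0], 0, 0.38],
  [[-32, -23, 0], 0, 0.38],
  [[-32, -23, 0], 0, 0.38],
  [[-32, -23, 0], 0, 0.38],
  [[-32, -23, 0], 0, 0.38],
  [[-32, -23, 0], 0, 0.38],
  [[-32, -23, 0], 0, 0.38],
])

```text
clock: 2.1
eef_pos: [579.7, -3.0, 425.2]
tcp_rot: [-3.135, -0.004, 2.704]
contact_force: [0.3, -0.2, -1.3]
opening: 0.379
```

Emit:
step_arm([
  [[0, 0, 0], 0.18, 0.38],
  [[0, 0, 0], 0.18, 0.38],
  [[0, 0, 0], 0.18, 0.38],
  [[0, 0, 0], 0.18, 0.38],
  [[0, 0, 0], 0.18, 0.38],
  [[0, 0, 0], 0.18, 0.38],
  [[0, 0, 0], 0.17, 0.38],
  [[0, 0, 0], 0, 0.38],
])

```text
clock: 3.1
eef_pos: [579.9, -6.4, 421.6]
tcp_rot: [-3.13, 0.007, 1.412]
contact_force: [0.5, -0.5, 0.2]
opening: 0.383
```

Emit:
step_arm([
  [[9, -5, 12], -0.037, 0.38],
  [[0, 0, 12], 0, 0.38],
  [[0, 0, 0], 0, 0.38],
])

```text
clock: 3.48
eef_pos: [575.3, 4.0, 395.0]
tcp_rot: [-3.128, 0.007, 1.459]
contact_force: [-0.1, -0.3, 0.5]
opening: 0.378
```

Run:
```python
from h import *
np.set_printoptions(precision=1,suppress=True)
s=sense();m=camera_model("wrist");a=grab_frame("wrist")
print(s['eef_pos'],s['tcp_rot'])
c=np.array([576.5,3.7,198]);hy=np.array([.1217,.9926,0])
P=[c+60*hy,c,c-60*hy];print(proj("wrist",P,m))
for p in proj("wrist",P,m): cv2.circle(a,tuple(int(v) for v in p),3,(0,0,255),1)
cv2.imwrite("pics/w1.png",a)
```

```text
[575.3   4.  395. ] [-3.1  0.   1.5]
[[329.7 115. ]
 [327.6 228.6]
 [325.8 322.8]]
```

View pics/w1.png

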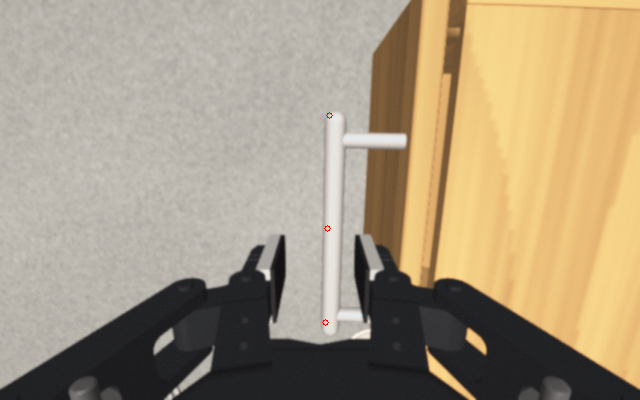

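The wrist view shows the bar at about x=335 against the predicted 328, so it lies about 4 mm farther than I had it. I'll correct for that and descend around the bar.

Emit:
step_arm([
  [[0, 4.5, 5], 0, 0.36],
  [[0, 0, 10], 0, 0.36],
  [[0, 0, 10], 0, 0.36],
  [[0, 0, 10], 0, 0.36],
  [[0, 0, 5], 0, 0.36],
  [[0, 0, 0], 0, 0.36],
])

```text
clock: 4.28
eef_pos: [579.9, 3.0, 352.5]
tcp_rot: [-3.129, 0.007, 1.459]
contact_force: [0.1, 0.4, 0.5]
opening: 0.361
```

Emit:
step_arm([
  [[0, -5, 0], 0, 0.36],
  [[0, -5, 0], 0, 0.36],
  [[0, -6, 1.5], 0, 0.36],
  [[0, -6, 2], 0, 0.36],
  [[0, -6, 2], 0, 0.36],
  [[0, -6, 2], 0, 0.36],
])

```text
clock: 5.03
eef_pos: [547.4, 6.7, 347.5]
tcp_rot: [3.141, 0.005, 1.459]
contact_force: [5.7, -1.6, -4.3]
opening: 0.361
```

Emit:
step_arm([
  [[0, -6, 3], 0, 0.36],
  [[0, -6, 3], 0, 0.36],
  [[0, -6, 3], 0, 0.36],
  [[0, -6, 3], 0, 0.36],
  [[0, -6, 4], 0, 0.36],
  [[0, -6, 4], 0, 0.36],
  [[0, -5, 4], 0, 0.36],
  [[0, -5, 4], 0, 0.36],
])

```text
clock: 6.02
eef_pos: [499.9, 12.3, 319.5]
tcp_rot: [3.134, 0.004, 1.459]
contact_force: [2.6, -0.2, 2.0]
opening: 0.359
```

Emit:
step_arm([
  [[0, 5, -15], 0, 0.36],
  [[0, 0, -20], 0, 0.36],
  [[0, 0, -25], 0, 0.2],
  [[0, 0, -25], 0, 0],
  [[0, 21, -5], 0, 0],
  [[0, 21, 0], 0, 0],
  [[0, 21, 0], 0, 0],
  [[0, 20, 0], 0, 0],
  [[0, 0, 0], 0, 0],
  [[0, 0, 0], 0, 0],
])

```text
clock: 7.28
eef_pos: [587.0, 2.1, 418.7]
tcp_rot: [-3.139, 0.006, 1.459]
contact_force: [-0.8, 0.2, 0.1]
opening: -0.001
```

Run:
```python
from h import *
a=grab_frame("wrist");cv2.imwrite("pics/w2.png",a)
```

```text
(no output)
```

View pics/w2.png

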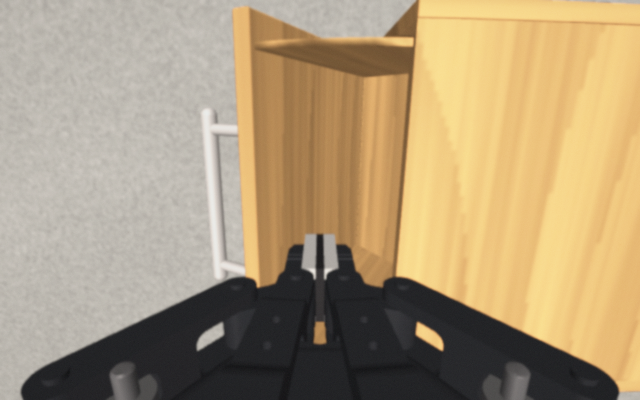

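Emit:
step_arm([
  [[0, 0, 20], 0, 0],
  [[0, 0, 20], 0, 0],
  [[0, 0, 20], 0, 0],
  [[0, 0, 20], 0, 0],
  [[0, 0, 7], 0, 0],
  [[0, -6, 0], 0, 0],
  [[0, -6, 0], 0, 0],
  [[0, -6, 0], 0, 0],
])

```text
clock: 8.32
eef_pos: [565.2, 4.2, 333.6]
tcp_rot: [3.141, 0.006, 1.46]
contact_force: [4.3, 0.2, -0.1]
opening: 0.001
```

Emit:
step_arm([
  [[0, -6, 0], 0, 0],
  [[0, -6, 0], 0, 0],
  [[0, -6, 0], 0, 0],
])

```text
clock: 8.7
eef_pos: [546.9, 6.3, 335.1]
tcp_rot: [3.137, 0.005, 1.46]
contact_force: [2.8, -0.4, -0.3]
opening: -0.002
```

Emit:
step_arm([
  [[0, -6, 0], 0, 0],
  [[0, -6, 0], 0, 0],
  [[0, -6, 0], 0, 0],
])

```text
clock: 9.07
eef_pos: [527.6, 8.5, 335.0]
tcp_rot: [3.137, 0.005, 1.46]
contact_force: [2.7, -0.4, -0.8]
opening: 0.0
```

Emit:
step_arm([
  [[0, -4, 3], 0, 0],
  [[0, -4, 3], 0, 0],
])

```text
clock: 9.32
eef_pos: [518.9, 9.5, 328.8]
tcp_rot: [3.137, 0.005, 1.46]
contact_force: [1.9, 1.0, 1.3]
opening: 0.0
```

Emit:
step_arm([
  [[0, -4, 2], 0, 0],
  [[0, -4, 2], 0, 0],
])

```text
clock: 9.57
eef_pos: [515.2, 9.9, 328.0]
tcp_rot: [3.122, 0.005, 1.461]
contact_force: [9.6, -3.6, 15.0]
opening: -0.001
```

Emit:
step_arm([
  [[0, -4, 2], 0, 0],
  [[0, -4, 2], 0, 0],
])

```text
clock: 9.82
eef_pos: [512.3, 10.2, 328.1]
tcp_rot: [3.104, 0.005, 1.461]
contact_force: [9.5, -3.5, 11.1]
opening: -0.001
```

Emit:
step_arm([
  [[0, -5, 0], 0, 0],
  [[0, -5, 0], 0, 0],
])

```text
clock: 10.07
eef_pos: [507.2, 10.8, 330.8]
tcp_rot: [3.086, 0.003, 1.462]
contact_force: [13.2, -2.3, 0.6]
opening: -0.001
```

Emit:
step_arm([
  [[0, -7, 0], 0, 0],
  [[0, -7, 0], 0, 0],
])

```text
clock: 10.32
eef_pos: [500.0, 12.0, 333.8]
tcp_rot: [3.063, 0.002, 1.462]
contact_force: [17.3, -2.7, 0.6]
opening: -0.001
```

Run:
```python
from h import *
a=grab_frame("top");b=grab_frame("side");cv2.imwrite("pics/t2.png",a)
c=np.hstack([cv2.resize(a[140:270,270:410],None,fx=2.7,fy=2.7),cv2.resize(b[120:250,300:440],None,fx=2.7,fy=2.7)]);print(c.shape)
cv2.imwrite("pics/t2c.png",c)
```

```text
(351, 756, 3)
```

View pics/t2c.png

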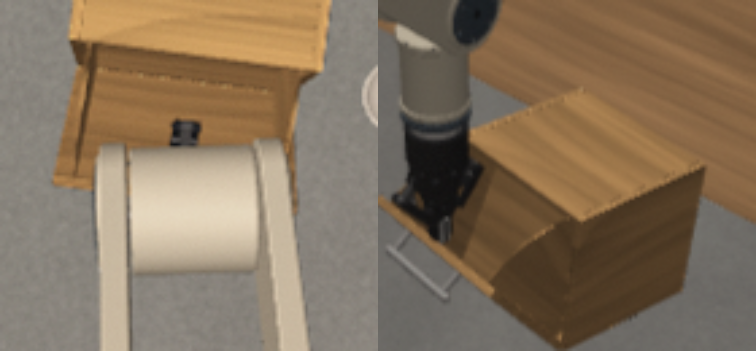

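```bash
cat >> h.py <<'E'
from scipy.spatial.transform import Rotation as Ro
np.set_printoptions(precision=2,suppress=True)
def tool(d,s=None):
    s=s or sense(); return Ro.from_euler('xyz',s['tcp_rot']).as_matrix().T@np.array(d,float)
def grasp(s=None,L=155):
    s=s or sense(); return s['eef_pos']+Ro.from_euler('xyz',s['tcp_rot']).as_matrix()@[0,0,L]
E
python3 - <<'E'
from h import *
s=sense();print(s['contact_force'],grasp(L=173),"up:",tool([5,0,100]), "hx", tool([.9926,-.1217,0]))
f=lambda x,y:[270+(x+.5)/2.7-.5,140+(y+.5)/2.7-.5]
for th in(.66,.7,.74):
  h=np.array([580.5,3.5])+47*np.array([.9926,-.1217])
  r=ray("top",[f(55,184)],12+200*np.cos(th))[0][:2]; u=(r-h)@[.9926,-.1217]; print(th,r,"u",u,"v",(r-h)@[.1217,.9926],"pred",-212*np.sin(th)*0-200*np.sin(th),-200*np.sin(th)-12*np.cos(th))
E
```

```text
[15.76 -2.59  1.5 ] [513.34  10.22 161.53] up: [  0.36  12.81 -99.3 ] hx [-0.01  1.    0.08]
0.66 [509.26 128.61] u -132.9420635257705 v 115.51116483337292 pred -122.62337039468676 -132.10327717265514
0.7 [509.37 128.92] u -132.8745391811579 v 115.8311593378083 pred -128.8435374475382 -138.02164369495208
0.74 [509.48 129.24] u -132.80372968403924 v 116.16672201627335 pred -134.857582325629 -143.71920503038407
```

Emit:
step_arm([
  [[0, 6, -5], 0, 0],
  [[0, 3, -25], 0, 0],
  [[0, 2, -25], 0, 0.3],
  [[0, 2, -25], 0, 0.5],
  [[0, 0, -20], -0.18, 0.8],
  [[0, 0, 0], -0.18, 1],
  [[0, 0, 0], -0.18, 1],
  [[0, 0, 0], -0.18, 1],
  [[0, 0, 0], -0.18, 1],
  [[0, 0, 0], -0.18, 1],
  [[0, 0, 0], -0.18, 1],
  [[0, 0, 0], -0.18, 1],
  [[0, 0, 0], -0.18, 1],
  [[0, 0, 0], 0, 1],
])

```text
clock: 12.18
eef_pos: [497.7, 11.6, 430.9]
tcp_rot: [-3.131, 0.046, 3.134]
contact_force: [-0.1, 0.5, -0.7]
opening: 1.004
```

Run:
```python
from h import *
s=sense();print(s['eef_pos'],s['tcp_rot'],grasp(),s['qpos'])
print("to 90 above grip",tool(np.array([376,310.5,86+90])-grasp()))
```

```text
[497.74  11.61 430.92] [-3.13  0.05  3.13] [504.84   9.99 276.09] [ 0.02  0.11  1.88 -0.01  1.1  -1.53]
to 90 above grip [135.66 300.42  90.93]
```

Emit:
step_arm([
  [[13.5, 30, 0], 0, 1],
  [[13.5, 30, 0], 0, 1],
  [[13.5, 30, 5], 0, 1],
  [[13.5, 30, 8], 0, 1],
  [[13.5, 30, 13], 0, 1],
  [[13.5, 30, 13], 0, 1],
  [[13.5, 30, 13], 0, 1],
  [[13.5, 30, 13], 0, 1],
  [[13.5, 30, 13], 0, 1],
  [[13.5, 30, 13], 0, 1],
  [[0, 0, 0], 0, 1],
])

```text
clock: 13.55
eef_pos: [369.5, 322.2, 325.9]
tcp_rot: [-3.128, 0.037, 3.077]
contact_force: [0.2, -0.9, -0.7]
opening: 0.999
```

Run:
```python
from h import *
s=sense();print(s['eef_pos'],s['tcp_rot'],grasp(),s['qpos'])
print("to 0 above grip",tool(np.array([376,310.5,86])-grasp()))
m=camera_model("wrist");a=grab_frame("wrist")
P=[[464,309.5,94],[376,310.5,94],[334,311,94]]
for p in proj("wrist",P,m): print(p);cv2.circle(a,tuple(int(v) for v in p),4,(0,0,255),2)
cv2.imwrite("pics/w3.png",a)
```

```text
[369.52 322.18 325.86] [-3.13  0.04  3.08] [375.09 319.76 170.97] [ 0.73  0.24  2.   -0.05  0.89 -0.75]
to 0 above grip [ 1.63 -8.05 85.09]
[316.98 324.78]
[309.36 211.98]
[305.07 147.44]
```

View pics/w3.png

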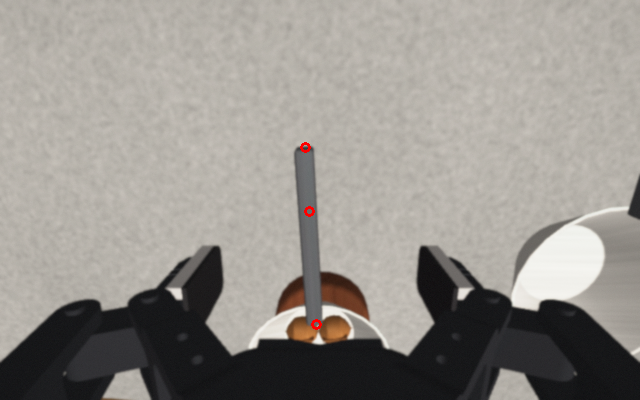

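Emit:
step_arm([
  [[1, -8, 15], -0.054, 1],
  [[0, 0, 17], 0, 1],
  [[0, 0, 18], 0, 1],
  [[0, 0, 18], 0, 1],
  [[0, 0, 14], 0, 1],
  [[0, 0, 3], 0, 1],
  [[0, 0, 0], 0, 1],
])

```text
clock: 14.48
eef_pos: [374.1, 307.3, 242.1]
tcp_rot: [-3.127, 0.039, 3.115]
contact_force: [0.1, 0.3, 0.3]
opening: 1.0
```

Run:
```python
from h import *
s=sense();print(s['tcp_rot'],grasp(),s['contact_force'])
print("to 0 above grip",tool(np.array([376,310.5,86])-grasp()))
```

```text
[-3.13  0.04  3.12] [380.07 304.79  87.25] [0.07 0.33 0.25]
to 0 above grip [4.27 5.61 1.01]
```

Emit:
step_arm([
  [[4, 5, 1], -0.015, 1],
  [[0, 0.5, 0], 0, 0.6],
  [[0, 0, 0], 0, 0],
  [[0, 0, 0], 0, 0],
  [[0, 0, 0], 0, 0],
  [[0, 0, 0], 0, 0],
  [[0, 0, 0], 0, 0],
], force=110)

```text
clock: 15.35
eef_pos: [370.3, 313.7, 242.4]
tcp_rot: [-3.128, 0.04, 3.131]
contact_force: [-0.8, -0.9, 0.7]
opening: 0.118
```

Emit:
step_arm([
  [[0, 0, -4], 0, 0],
  [[0, 0, -8], 0, 0],
  [[0, 0, -8], 0, 0],
  [[0, 0, -8], 0, 0],
  [[0, 0, -8], 0, 0],
  [[0, 0, 0], 0, 0],
  [[0, 0, 0], 0, 0],
])

```text
clock: 16.23
eef_pos: [368.3, 314.0, 280.8]
tcp_rot: [-3.127, 0.039, 3.131]
contact_force: [0.7, 0.5, -2.9]
opening: 0.118
```

Run:
```python
from h import *
s=sense();print(s['tcp_rot'],grasp(),s['contact_force'],s['wrist_torque'])
a=grab_frame("wrist");b=grab_frame("side")
c=np.hstack([cv2.resize(b[150:250,200:440],None,fx=2,fy=2),a[200:400,160:480]]);print(c.shape)
cv2.imwrite("pics/l1.png",c)
```

```text
[-3.13  0.04  3.13] [374.35 311.65 125.95] [ 0.68  0.49 -2.88] [0.03 0.39 0.03]
(200, 800, 3)
```

View pics/l1.png

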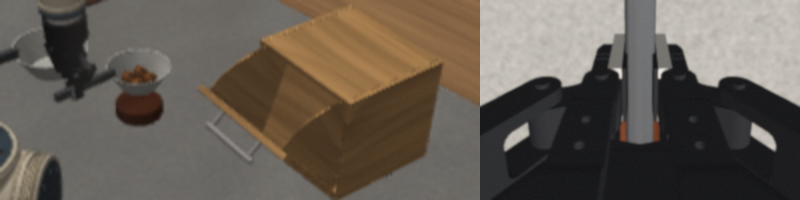

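Emit:
step_arm([
  [[0, 0, -10], 0, 0],
  [[0, 0, -16], 0, 0],
  [[0, 0, -20], 0, 0],
  [[0, 0, -20], 0, 0],
  [[0, 0, -20], 0, 0],
  [[0, 0, -20], 0, 0],
  [[0, 0, -20], 0, 0],
  [[0, 0, -20], 0, 0],
  [[0, 0, -20], 0, 0],
  [[0, 0, -20], 0, 0],
  [[0, 0, -20], 0, 0],
  [[0, 0, -20], 0, 0],
  [[0, 0, -18], 0, 0],
  [[0, 0, -10], 0, 0],
  [[0, 0, -5], 0, 0],
  [[0, 0, 0], 0, 0],
])

```text
clock: 18.32
eef_pos: [355.8, 316.4, 552.5]
tcp_rot: [-3.126, 0.036, 3.131]
contact_force: [1.1, 0.2, -2.5]
opening: 0.118
```

Run:
```python
from h import *
s=sense();print(s['tcp_rot'],grasp(),s['contact_force'],s['wrist_torque'])
print(tool(np.array([498,13.8,390])-grasp()))
```

```text
[-3.13  0.04  3.13] [361.28 313.86 397.65] [ 1.06  0.22 -2.46] [-0.02  0.33 -0.01]
[-139.52 -298.36   17.42]
```

Emit:
step_arm([
  [[-2, -5, 0], 0, 0],
  [[-4, -9, 0], 0, 0],
  [[-6.5, -14, 1], 0, 0],
  [[-8.7, -18.6, 1], 0, 0],
  [[-8.7, -18.6, 1], 0, 0],
  [[-8.7, -18.6, 1], 0, 0],
  [[-8.7, -18.6, 1], 0, 0],
  [[-8.7, -18.6, 1], 0, 0],
  [[-8.7, -18.6, 1], 0, 0],
  [[-8.7, -18.6, 1], 0, 0],
  [[-8.7, -18.6, 1], 0, 0],
  [[-8.7, -18.6, 1], 0, 0],
  [[-8.7, -18.6, 1], 0, 0],
  [[-8.7, -18.6, 1], 0, 0],
  [[-8.7, -18.6, 1], 0, 0],
  [[-8.7, -18.6, 1], 0, 0],
  [[-6.5, -14, 1], 0, 0],
  [[-4, -9, 0], 0, 0],
  [[-2, -5, 0], 0, 0],
  [[0, 0, 0], 0, 0],
])

```text
clock: 20.82
eef_pos: [494.5, -9.7, 543.2]
tcp_rot: [-3.116, 0.029, 3.124]
contact_force: [-0.5, -0.5, -2.8]
opening: 0.118
```

Run:
```python
from h import *
s=sense();print(s['tcp_rot'],grasp(),s['contact_force'],s['wrist_torque'])
print(tool(np.array([498,13.8,390])-grasp()))
```

```text
[-3.12  0.03  3.12] [498.85 -13.71 388.33] [-0.53 -0.52 -2.83] [ 0.04  0.35 -0.01]
[ 1.3  27.44 -2.41]
```

Emit:
step_arm([
  [[0, 5, 0], 0.03, 0],
  [[0, 7, -1], 0.04, 0],
  [[0, 6, -1], 0.03, 0],
  [[0, 3, 0], 0, 0],
  [[0, 0, 0], 0, 0],
])

```text
clock: 21.45
eef_pos: [495.0, 13.9, 544.9]
tcp_rot: [-3.12, 0.031, 3.024]
contact_force: [0.3, 0.4, -3.0]
opening: 0.118
```

Run:
```python
from h import *
s=sense();print(s['tcp_rot'],grasp(),s['contact_force'],s['wrist_torque'])
print(tool(np.array([498,13.8,390])-grasp()))
b=grab_frame("side");cv2.imwrite("pics/p1.png",cv2.resize(b[20:240,240:460],None,fx=2.4,fy=2.4))
```

```text
[-3.12  0.03  3.02] [499.32  10.1  389.97] [ 0.26  0.44 -3.  ] [ 0.04  0.35 -0.01]
[ 1.75  3.52 -0.15]
```

View pics/p1.png

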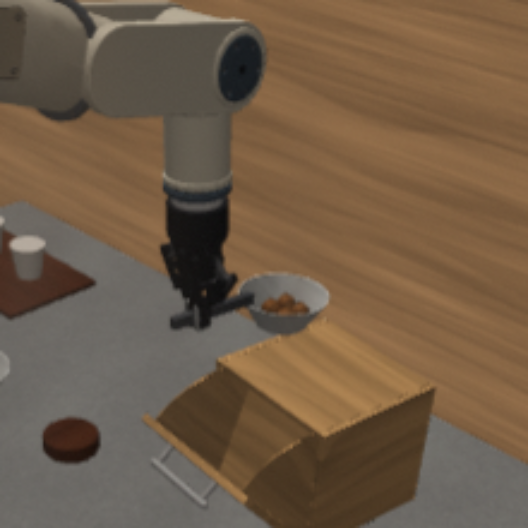

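Emit:
step_arm([
  [[0, 0, 0], 0, 0],
], force=40)

```text
clock: 21.62
eef_pos: [494.9, 13.7, 544.9]
tcp_rot: [-3.12, 0.031, 3.024]
contact_force: [-0.5, 0.8, -2.6]
opening: 0.116
```

```bash
cat > st.py <<'E'
from h import *
s=sense();print(s['clock'],s['tcp_rot'],grasp(),s['contact_force'],s['wrist_torque'],s['opening'])
E
python3 st.py
```

```text
21.625 [-3.12  0.03  3.02] [499.27   9.89 389.98] [-0.5   0.84 -2.58] [ 0.04  0.3  -0.03] 0.11587898875775533
```

Emit:
step_arm([
  [[0, 0, 0], 0, 0],
], force=28)

```text
clock: 21.75
eef_pos: [494.9, 13.6, 544.9]
tcp_rot: [-3.12, 0.031, 3.024]
contact_force: [0.2, -0.1, -1.8]
opening: 0.119
```

```bash
python3 st.py
```

```text
21.75 [-3.12  0.03  3.02] [499.26   9.79 390.01] [ 0.19 -0.08 -1.84] [0.12 0.41 0.08] 0.1185563308869399
```

Emit:
step_arm([
  [[0, 0, 0], 0, 0],
  [[0, 0, 0], 0, 0],
], force=20)

```text
clock: 22.0
eef_pos: [494.9, 13.4, 544.8]
tcp_rot: [-3.12, 0.031, 3.024]
contact_force: [0.1, 0.1, -1.5]
opening: 0.114
```

```bash
python3 st.py
```

```text
22.0 [-3.12  0.03  3.02] [499.2    9.58 389.9 ] [ 0.09  0.05 -1.5 ] [0.06 0.35 0.07] 0.11353882387445585
```

Emit:
step_arm([
  [[0, 0, 0], 0, 0],
  [[0, 0, 0], 0, 0],
])

```text
clock: 22.25
eef_pos: [494.9, 13.3, 544.8]
tcp_rot: [-3.12, 0.031, 3.024]
contact_force: [-0.2, -0.5, -3.2]
opening: 0.116
```

```bash
python3 st.py;python3 - <<'E'
from h import *
b=grab_frame("side");cv2.imwrite("pics/p2.png",cv2.resize(b[20:240,240:460],None,fx=2.4,fy=2.4))
E
```

```text
22.25 [-3.12  0.03  3.02] [499.24   9.49 389.93] [-0.22 -0.51 -3.17] [ 0.04  0.3  -0.02] 0.11569654614657895
```

View pics/p2.png

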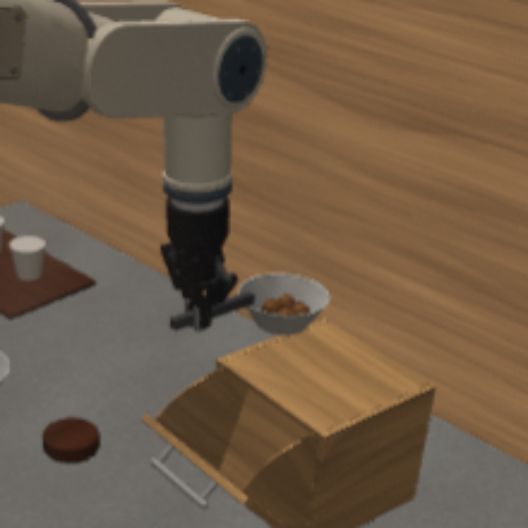

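Emit:
step_arm([
  [[0, 0, 0], 0, 0.07],
  [[0, 0, 0], 0, 0.07],
], force=20)

```text
clock: 22.55
eef_pos: [494.9, 13.4, 544.8]
tcp_rot: [-3.12, 0.031, 3.024]
contact_force: [0.2, 0.1, -3.1]
opening: 0.117
```

```bash
cat > pk.py <<'E'
from h import *
s=sense();print(s['clock'],grasp(),s['contact_force'],s['wrist_torque'],s['opening'])
b=grab_frame("side");h=cv2.cvtColor(b,cv2.COLOR_BGR2HSV)
roi=np.zeros(h.shape[:2],bool);roi[110:240,300:400]=1
m=(h[...,1]<60)&(h[...,2]>110)&roi;ys,xs=np.nonzero(m)
print("pan px",len(xs),xs.mean(),ys.mean(),np.percentile(ys,[2,98]))
E
python3 pk.py
```

```text
22.55 [499.23   9.5  389.91] [ 0.18  0.07 -3.08] [ 0.1   0.3  -0.01] 0.11695404684671845
pan px 948 337.0854430379747 178.3006329113924 [135. 239.]
```

Emit:
step_arm([
  [[0, 0, 0], 0, 0.1],
  [[0, 0, 0], 0, 0.1],
])

```text
clock: 22.85
eef_pos: [494.9, 13.3, 544.8]
tcp_rot: [-3.12, 0.031, 3.024]
contact_force: [-0.1, 0.7, -2.6]
opening: 0.12
```

```bash
python3 pk.py
```

```text
22.85 [499.25   9.5  389.94] [-0.09  0.66 -2.6 ] [0.02 0.35 0.03] 0.11995928145779945
pan px 962 336.91268191268193 178.66943866943868 [135. 239.]
```

Emit:
step_arm([
  [[0, 0, 0], 0, 0.108],
  [[0, 0, 0], 0, 0.108],
])

```text
clock: 23.15
eef_pos: [494.9, 13.4, 544.8]
tcp_rot: [-3.12, 0.031, 3.024]
contact_force: [-0.3, 0.3, -2.5]
opening: 0.112
```

```bash
python3 pk.py
```

```text
23.15 [499.25   9.52 389.93] [-0.33  0.28 -2.47] [ 0.08  0.37 -0.  ] 0.11150613223156487
pan px 962 337.1143451143451 178.76299376299377 [135. 239.]
```

```bash
sed -i 's/roi\[110:240,300:400\]/roi[110:190,342:400]/' pk.py; python3 pk.py
```

```text
23.2 [499.24   9.5  389.93] [ 0.18 -0.34 -2.62] [0.06 0.34 0.02] 0.11497795027010026
pan px 291 360.8006872852234 144.6254295532646 [134. 162.]
```

Emit:
step_arm([
  [[0, 0, 0], 0, 0.113],
  [[0, 0, 0], 0, 0.113],
])

```text
clock: 23.5
eef_pos: [494.9, 13.4, 544.8]
tcp_rot: [-3.12, 0.031, 3.024]
contact_force: [0.2, -0.7, -1.4]
opening: 0.118
```

```bash
python3 pk.py
```

```text
23.5 [499.21   9.5  389.88] [ 0.23 -0.7  -1.44] [0.06 0.39 0.04] 0.11833704095752938
pan px 292 360.7945205479452 144.63698630136986 [134. 162.]
```

Emit:
step_arm([
  [[0, 0, 0], 0, 0.116],
  [[0, 0, 0], 0, 0.116],
])

```text
clock: 23.8
eef_pos: [494.9, 13.4, 544.8]
tcp_rot: [-3.12, 0.031, 3.024]
contact_force: [0.5, 0.2, -2.6]
opening: 0.122
```

```bash
python3 pk.py
```

```text
23.8 [499.23   9.5  389.94] [ 0.46  0.17 -2.65] [0.02 0.34 0.02] 0.121688726712037
pan px 289 360.9584775086505 144.53287197231833 [134. 162.]
```

Emit:
step_arm([
  [[0, 0, 0], 0, 0],
  [[0, 0, -30], 0, 0],
  [[0, 0, 0], 0, 0],
  [[0, 0, 0], 0, 0],
], force=20)

```text
clock: 24.35
eef_pos: [493.9, 14.1, 573.9]
tcp_rot: [-3.12, 0.029, 3.024]
contact_force: [-0.3, -0.7, -2.0]
opening: 0.119
```

```bash
python3 pk.py
```

```text
24.35 [497.94  10.25 419.04] [-0.32 -0.73 -2.03] [0.1  0.33 0.01] 0.11914177410733744
pan px 302 360.7748344370861 139.84437086092714 [127. 162.]
```

Emit:
step_arm([
  [[0, 0, 8], 0, 0],
  [[0, 0, 8], 0, 0],
  [[0, 0, 8], 0, 0],
  [[0, 0, 6], 0, 0],
  [[0, 0, 0], 0, 0],
])

```text
clock: 25.02
eef_pos: [494.4, 13.2, 539.2]
tcp_rot: [-3.119, 0.025, 3.024]
contact_force: [0.4, -0.1, -3.0]
opening: 0.121
```

```bash
python3 pk.py
```

```text
25.025 [497.83   9.37 384.31] [ 0.35 -0.14 -3.04] [0.09 0.38 0.02] 0.12051325556111578
pan px 276 361.5144927536232 145.2826086956522 [136. 162.]
```

Gravity and jerks don't swing the pan, because the grip friction is high even at 20 N. Instead I'll hook the front rim under the housing's top edge and raise the handle, which levers the nose down.

Emit:
step_arm([
  [[5, 1, 0], 0, 0],
  [[10, 1, 0], 0, 0],
  [[13, 1, 0], 0, 0],
  [[13, 0, 0], 0, 0],
  [[13, 0, 0], 0, 0],
  [[13, 0, 0], 0, 0],
  [[10, 0, 5], 0, 0],
  [[5, 0, 10], 0, 0],
  [[0, 0, 12], 0, 0],
  [[0, 0, 12], 0, 0],
  [[0, 0, 8], 0, 0],
  [[0, 0, 4], 0, 0],
  [[0, 0, 0], 0, 0],
], force=40)

```text
clock: 26.7
eef_pos: [408.7, 25.3, 482.7]
tcp_rot: [-3.12, 0.026, 3.024]
contact_force: [-0.2, 0.0, -2.9]
opening: 0.118
```

```bash
cat > hf.py <<'E'
from h import *
H=np.array([627,-2.,0]);hx=np.array([.9926,-.1217,0]);hy=np.array([.1217,.9926,0])
s=sense();g=grasp();d=g-H
print(s['clock'],s['tcp_rot'],"g",g,"u,v,z",d@hx,d@hy,g[2],"F",s['contact_force'],"T",s['wrist_torque'],s['opening'])
def go(u,v,z): return tool(H+u*hx+v*hy+[0,0,z]-g)
E
python3 - <<'E'
from hf import *
print(go(-220,0,204))
E
```

```text
26.7 [-3.12  0.03  3.02] g [412.33  21.49 327.8 ] u,v,z -215.9411556459763 -2.8089165089111265 327.7978644203605 F [-0.19  0.02 -2.94] T [ 0.01  0.33 -0.02] 0.11793698756094052
[  7.29   5.55 123.56]
```

Emit:
step_arm([
  [[3, 2, 8], 0, 0],
  [[3, 2, 15], 0, 0],
  [[0, 1, 16], 0, 0],
  [[0, 0, 16], 0, 0],
  [[0, 0, 15], 0, 0],
  [[0, 0, 10], 0, 0],
  [[0, 0, 5], 0, 0],
  [[0, 0, 0], 0, 0],
])

```text
clock: 27.7
eef_pos: [403.9, 29.8, 391.6]
tcp_rot: [-3.12, 0.026, 3.025]
contact_force: [0.1, 0.0, -2.4]
opening: 0.118
```

Run:
```python
from hf import *
print(go(-220,0,204))
b=grab_frame("side");t=grab_frame("top")
P=[H+(-220+x)*hx+np.array([0,0,g[2]-12.5]) for x in (207,)]
c=np.hstack([cv2.resize(b[110:260,300:430],None,fx=3,fy=3),cv2.resize(t[110:260,290:410],None,fx=3,fy=3)]);cv2.imwrite("pics/q1.png",c);print(c.shape)
```

```text
27.7 [-3.12  0.03  3.02] g [407.43  25.97 236.66] u,v,z -221.34725217247035 1.0393536404218178 236.65859775561955 F [ 0.14  0.02 -2.37] T [ 0.08  0.34 -0.02] 0.11806551640412617
[-0.48 -0.33 32.7 ]
(450, 750, 3)
```

View pics/q1.png

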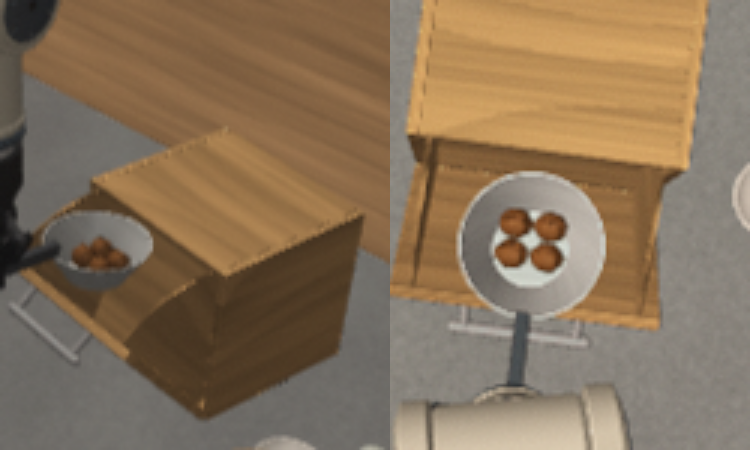

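Emit:
step_arm([
  [[0, 0, 8], 0, 0],
  [[-2, 0, 10], 0, 0],
  [[-2, 0, 9], 0, 0],
  [[-2, 0, 4], 0, 0],
  [[0, 0, 0], 0, 0],
])

```text
clock: 28.42
eef_pos: [411.6, 28.2, 359.5]
tcp_rot: [-3.12, 0.028, 3.025]
contact_force: [0.7, 0.2, -2.2]
opening: 0.125
```

```bash
python3 hf.py
```

```text
28.425 [-3.12  0.03  3.02] g [415.55  24.41 204.64] u,v,z -213.09735304821513 0.4845588082189319 204.64295627390584 F [ 0.68  0.2  -2.21] T [0.08 0.39 0.02] 0.12482186303174665
```

Emit:
step_arm([
  [[-5, 0, 0], 0, 0],
  [[-8, 0, 0], 0, 0],
  [[-8, 0, 0], 0, 0],
  [[-4, 0, 0], 0, 0],
  [[0, 0, 0], 0, 0],
])

```text
clock: 29.05
eef_pos: [439.0, 25.1, 361.0]
tcp_rot: [-3.12, 0.03, 3.024]
contact_force: [0.1, -0.4, -2.7]
opening: 0.123
```

```bash
python3 hf.py
```

```text
29.05 [-3.12  0.03  3.02] g [443.2   21.29 206.13] u,v,z -185.27192514631582 0.7500987049757706 206.13471166085986 F [ 0.09 -0.41 -2.72] T [ 0.04  0.33 -0.  ] 0.12332687549782763
```

Emit:
step_arm([
  [[0, 0, -6], 0, 0],
  [[0, 0, -8], 0, 0],
  [[-1, 0, -8], 0, 0],
  [[-1, 0, -8], 0, 0],
], force=20)

```text
clock: 29.55
eef_pos: [439.2, 25.6, 392.3]
tcp_rot: [-3.12, 0.027, 3.024]
contact_force: [1.3, 0.0, -5.6]
opening: 0.117
```

```bash
python3 hf.py
```

```text
29.55 [-3.12  0.03  3.02] g [442.91  21.77 237.39] u,v,z -185.62395753541747 1.1876362269289038 237.38668147181295 F [ 1.27  0.03 -5.61] T [ 0.12  0.69 -0.11] 0.1172896818253026
```

Emit:
step_arm([
  [[-2, 0, -8], 0, 0],
  [[-2, 0, -8], 0, 0],
  [[-2, 0, -8], 0, 0],
  [[-3, 0, -8], 0, 0],
])

```text
clock: 30.05
eef_pos: [447.1, 25.4, 426.6]
tcp_rot: [-3.12, 0.025, 3.024]
contact_force: [-0.6, 0.7, -6.3]
opening: 0.119
```

```bash
python3 hf.py
```

```text
30.05 [-3.12  0.02  3.02] g [450.55  21.71 271.64] u,v,z -178.0243900714056 2.056685561968814 271.6395052628981 F [-0.59  0.74 -6.29] T [0.38 1.26 0.02] 0.11917723735522379
```

Emit:
step_arm([
  [[-3, 0, -8], 0, 0],
  [[-3, 0, -8], 0, 0],
  [[-4, 0, -8], 0, 0],
  [[-4, 0, -8], 0, 0],
  [[-5, 0, -8], 0, 0],
  [[-5, 0, -8], 0, 0],
])

```text
clock: 30.8
eef_pos: [471.1, 23.7, 478.3]
tcp_rot: [-3.12, 0.023, 3.024]
contact_force: [-1.2, 0.9, -5.2]
opening: 0.119
```

```bash
python3 hf.py
```

```text
30.8 [-3.12  0.02  3.02] g [474.35  20.   323.37] u,v,z -154.20000923899437 3.2581798120870467 323.3669021422505 F [-1.2   0.88 -5.21] T [ 0.2   0.78 -0.01] 0.11895538078302803
```

Emit:
step_arm([
  [[-6, 0, -8], 0, 0],
  [[-6, 0, -8], 0, 0],
  [[-6, 0, -7], 0, 0],
  [[-7, 0, -7], 0, 0],
  [[-8, 0, -7], 0, 0],
])

```text
clock: 31.42
eef_pos: [505.2, 20.5, 519.1]
tcp_rot: [-3.12, 0.023, 3.024]
contact_force: [-4.3, 1.7, -2.1]
opening: 0.116
```

```bash
python3 hf.py
python3 - <<'E'
from h import *
for n in("side","top"): cv2.imwrite(f"pics/r_{n}.png",grab_frame(n))
b=cv2.imread("pics/r_side.png");h=cv2.cvtColor(b,cv2.COLOR_BGR2HSV);print("ok")
E
```

```text
31.425 [-3.12  0.02  3.02] g [508.34  16.72 364.22] u,v,z -120.06378580343608 4.137289831175533 364.21654395568515 F [-4.33  1.73 -2.11] T [0.47 1.15 0.09] 0.1164897554189342
ok
```

Emit:
step_arm([
  [[-7, 0, -6], 0, 0],
  [[-7, 0, -6], 0, 0],
  [[-7, 0, -6], 0, 0],
  [[-7, 0, -5], 0, 0],
  [[-7, 0, -4], 0, 0],
])

```text
clock: 32.15
eef_pos: [542.5, 16.7, 549.1]
tcp_rot: [-3.12, 0.028, 3.024]
contact_force: [-0.1, -0.1, -2.4]
opening: 0.12
```

```bash
python3 hf.py
```

```text
32.15 [-3.12  0.03  3.02] g [546.39  12.83 394.23] u,v,z -81.81973923911555 4.9075217845988774 394.2347291305847 F [-0.11 -0.14 -2.4 ] T [0.08 0.14 0.02] 0.11981855941173447
```

Emit:
step_arm([
  [[-7, 0, -4], 0, 0],
  [[-7, 0, -4], 0, 0],
  [[-7, 0, -3], 0, 0],
  [[-7, 0, -3], 0, 0],
  [[0, 0, 0], 0, 0],
])

```text
clock: 32.78
eef_pos: [573.1, 13.4, 565.7]
tcp_rot: [-3.12, 0.031, 3.024]
contact_force: [-0.3, 0.2, -3.0]
opening: 0.124
```

```bash
python3 hf.py
python3 - <<'E'
from h import *
b=grab_frame("side");t=grab_frame("top")
c=np.hstack([cv2.resize(b[60:240,280:430],None,fx=2.7,fy=2.7),cv2.resize(t[60:240,275:415],None,fx=2.7,fy=2.7)]);cv2.imwrite("pics/q2.png",c);print(c.shape)
def wal(i,x0,x1,y0,y1):
    h=cv2.cvtColor(i,cv2.COLOR_BGR2HSV);m=((h[...,0]<14)&(h[...,1]>130)&(h[...,2]<150)).astype(np.uint8);o=np.zeros_like(m);o[y0:y1,x0:x1]=m[y0:y1,x0:x1]
    n,_,st,ce=cv2.connectedComponentsWithStats(o);print([(st[k,4],ce[k].round(0).tolist()) for k in range(1,n) if st[k,4]>5])
wal(b,280,430,60,250);wal(t,285,405,60,240)
E
```

```text
32.775 [-3.12  0.03  3.02] g [577.51   9.51 410.77] u,v,z -50.52070886133761 5.399036325573099 410.77125667631884 F [-0.31  0.18 -3.02] T [0.05 0.11 0.04] 0.12408495574492442
(486, 783, 3)
[(np.int32(6), [280.0, 202.0])]
[]
```

Emit:
step_arm([
  [[5, -1, 0], 0, 0],
  [[9, -1, 0], 0, 0],
  [[12, -1, 0], 0, 0],
  [[12, -1, 0], 0, 0],
  [[12, -1, 0], 0, 0],
  [[12, 0, 0], 0, 0],
  [[10, 0, 0], 0, 0],
  [[6, 0, 0], 0, 0],
  [[2, 0, 8], 0, 0],
  [[0, 0, 12], 0, 0],
  [[0, 0, 12], 0, 0],
  [[0, 0, 10], 0, 0],
  [[0, 0, 6], 0, 0],
  [[0, 0, 0], 0, 0],
], force=40)

```text
clock: 34.62
eef_pos: [487.3, 16.9, 510.3]
tcp_rot: [-3.12, 0.028, 3.024]
contact_force: [0.6, 0.1, -2.1]
opening: 0.122
```

```bash
python3 hf.py
python3 - <<'E'
from h import *
b=grab_frame("side");t=grab_frame("top")
c=np.hstack([cv2.resize(b[60:240,280:430],None,fx=2.7,fy=2.7),cv2.resize(t[60:240,275:415],None,fx=2.7,fy=2.7)]);cv2.imwrite("pics/q3.png",c);print(c.shape)
h=cv2.cvtColor(b,cv2.COLOR_BGR2HSV)
m=(h[...,1]<45)&(h[...,2]>120);m[:, :285]=0;m[:, 400:]=0;m[:100]=0;m[240:]=0
n,_,st,ce=cv2.connectedComponentsWithStats(m.astype(np.uint8));print([st[k].tolist() for k in range(1,n) if st[k,4]>40])
E
```

```text
34.625 [-3.12  0.03  3.02] g [491.18  13.03 355.41] u,v,z -136.64199601006473 -1.6060262263247769 355.406712272929 F [ 0.58  0.14 -2.06] T [ 0.09  0.11 -0.06] 0.1220301442957037
(486, 783, 3)
[[303, 211, 26, 19, 62]]
```

Emit:
step_arm([
  [[-6, 0, 0], 0, 0],
  [[-7, 0, 0], 0, 0],
  [[-7, 0, 0], 0, 0],
  [[-7, 0, 0], 0, 0],
], force=20)

```text
clock: 35.22
eef_pos: [516.2, 13.6, 513.2]
tcp_rot: [-3.12, 0.032, 3.024]
contact_force: [1.0, -0.1, -3.1]
opening: 0.124
```

```bash
python3 hf.py
```

```text
35.225 [-3.12  0.03  3.02] g [520.71   9.73 358.3 ] u,v,z -106.93500009101426 -1.2931600855350194 358.2970099329133 F [ 1.02 -0.13 -3.15] T [0.04 0.19 0.02] 0.1243725983644291
```

Emit:
step_arm([
  [[-7, 0, 0], 0, 0],
  [[-7, 0, 0], 0, 0],
  [[-7, 0, 0], 0, 0],
  [[-7, 0, 0], 0, 0],
])

```text
clock: 35.72
eef_pos: [545.6, 10.1, 513.4]
tcp_rot: [-3.12, 0.028, 3.024]
contact_force: [-5.1, 1.4, -3.0]
opening: 0.119
```

```bash
python3 hf.py
```

```text
35.725 [-3.12  0.03  3.02] g [549.51   6.34 358.54] u,v,z -77.92802470787774 -1.1479286200122618 358.5356760427332 F [-5.12  1.37 -2.95] T [ 0.36  1.95 -0.2 ] 0.11935278544816166
```

Emit:
step_arm([
  [[-7, 0, 0], 0, 0],
  [[-7, 0, 0], 0, 0],
  [[-7, 0, 0], 0, 0],
  [[-7, 0, 0], 0, 0],
  [[-7, 0, 0], 0, 0],
])

```text
clock: 36.35
eef_pos: [581.7, 5.7, 513.4]
tcp_rot: [-3.12, 0.023, 3.024]
contact_force: [-4.6, 0.5, -0.5]
opening: 0.122
```

```bash
python3 hf.py
```

```text
36.35 [-3.12  0.02  3.02] g [584.89   1.91 358.49] u,v,z -42.27135684457822 -1.239394884007483 358.4948239303081 F [-4.61  0.55 -0.54] T [ 0.32  1.9  -0.03] 0.12169445701144002
```

Emit:
step_arm([
  [[-7, 0, 0], 0, 0],
  [[-7, 0, 0], 0, 0],
  [[-7, 0, 0], 0, 0],
  [[0, 0, 0], 0, 0],
])

```text
clock: 36.85
eef_pos: [604.9, 3.0, 514.3]
tcp_rot: [-3.12, 0.025, 3.024]
contact_force: [-1.7, 0.2, -2.4]
opening: 0.118
```

```bash
python3 hf.py
```

```text
36.85 [-3.12  0.03  3.02] g [608.42  -0.79 359.35] u,v,z -18.586807149670385 -1.0613732510762495 359.35160530984507 F [-1.67  0.2  -2.45] T [0.19 0.67 0.05] 0.11775346083540603
```

Emit:
step_arm([
  [[-7, 0, 0], 0, 0],
  [[-7, 0, 0], 0, 0],
  [[-7, 0, 0], 0, 0],
  [[-7, 0, 0], 0, 0],
  [[0, 0, 0], 0, 0],
])

```text
clock: 37.48
eef_pos: [634.4, -0.5, 515.2]
tcp_rot: [-3.12, 0.024, 3.024]
contact_force: [-6.3, 1.1, 0.2]
opening: 0.121
```

Emit:
step_arm([
  [[8, 0, 0], 0, 0],
  [[10, 0, 0], 0, 0],
  [[10, 0, 0], 0, 0],
  [[10, 0, 0], 0, 0],
  [[0, 0, 0], 0, 0],
  [[0, 0, 0], 0, 0],
  [[0, 0, 0], 0, 0],
], force=60)

```text
clock: 38.35
eef_pos: [595.1, 4.2, 515.6]
tcp_rot: [-3.12, 0.033, 3.024]
contact_force: [0.5, -0.8, -1.8]
opening: 0.122
```

```bash
python3 hf.py
python3 - <<'E'
from h import *
F=[]
b=grab_frame("side")
for i in range(8):
    t=grab_frame("top");F.append(sense()['contact_force'])
print(np.mean(F,0),np.std(F,0))
c=np.hstack([cv2.resize(b[60:240,280:430],None,fx=2.7,fy=2.7),cv2.resize(t[60:240,275:415],None,fx=2.7,fy=2.7)]);cv2.imwrite("pics/q4.png",c)
E
```

```text
38.35 [-3.12  0.03  3.02] g [599.73   0.36 360.69] u,v,z -27.356538094547364 -0.9774473593394485 360.68517598434175 F [ 0.55 -0.79 -1.79] T [-0.01 -0.03  0.01] 0.1215455722799562
[ 0.01  0.02 -2.07] [0.66 0.29 0.61]
```

Emit:
step_arm([
  [[5, 0, -15], 0, 0],
  [[0, 0, 15], 0, 0],
  [[0, 0, -20], 0, 0],
  [[0, 0, -20], 0, 0],
  [[0, 0, -20], 0, 0],
  [[0, 0, -15], 0, 0],
  [[0, 0, 0], 0, 0],
  [[12, 10, 0], 0, 0],
  [[20, 20, 0], 0, 0],
  [[20, 20, 0], 0, 0],
  [[20, 20, 0], 0, 0],
  [[20, 20, 0], 0, 0],
  [[20, 20, 0], 0, 0],
  [[20, 20, 0], 0, 0],
  [[10, 20, 0], 0, 0],
  [[10, 20, 0], 0, 0],
  [[0, 15, 0], 0, 0],
  [[0, 10, 0], 0, 0],
], force=80)

```text
clock: 41.05
eef_pos: [446.2, 227.6, 570.2]
tcp_rot: [-3.117, 0.015, 3.025]
contact_force: [0.7, 0.7, -1.9]
opening: 0.12
```

```bash
cat > wl.py <<'E'
from hf import *
t=grab_frame("top");cv2.imwrite("pics/top_now.png",t);F=[]
for i in range(6): b=grab_frame("side");F.append(sense()['contact_force'])
cv2.imwrite("pics/side_now.png",b);print("F",np.mean(F,0))
r=cv2.imread("pics/top.png");rh=cv2.cvtColor(r,cv2.COLOR_BGR2HSV)[195:216,220:242]
m0=(rh[...,0]<20)&(rh[...,1]>100);print("ref walnut hsv",np.median(rh[m0],0))
for n,i,(x0,x1,y0,y1) in(("top",t,(285,405,100,235)),("side",b,(295,430,130,270))):
    h=cv2.cvtColor(i,cv2.COLOR_BGR2HSV)[y0:y1,x0:x1]
    m=((h[...,0]<13)&(h[...,1]>140)&(h[...,2]<150)).astype(np.uint8)
    k,_,st,ce=cv2.connectedComponentsWithStats(m);print(n,[(int(st[j,4]),(ce[j]+[x0,y0]).round().tolist(),np.median(h[_==j],0).tolist()) for j in range(1,k) if st[j,4]>3])
E
python3 wl.py
```

```text
41.05 [-3.12  0.01  3.03] g [448.   223.57 415.22] u,v,z -205.12288869520432 202.11831901483595 415.2203634672308 F [ 0.7   0.75 -1.93] T [ 0.02 -0.04 -0.01] 0.11961722550378841
F [-0.04 -0.2  -2.28]
ref walnut hsv [ 13. 178. 122.]
top [(4, [334.0, 167.0], [12.0, 177.0, 123.0]), (13, [341.0, 172.0], [12.0, 175.0, 103.0]), (4, [335.0, 170.0], [12.0, 174.5, 114.0]), (4, [346.0, 173.0], [12.0, 174.0, 97.0])]
side [(32, [396.0, 267.0], [12.0, 170.0, 113.5])]
```

The mean wrist force fell from about 2.75 N to 2.1–2.3 N, about the weight of four walnuts (0.47 N). Next I'll move to a free spot behind and to the left of the stand and roll the pan level against the counter.

Emit:
step_arm([
  [[-10, 6, 0], -0.06, 0],
  [[-20, 12, 0], -0.05, 0],
  [[-25, 15, 0], 0, 0],
  [[-25, 15, 0], 0, 0],
  [[-25, 15, 0], 0, 0],
  [[-25, 15, 0], 0, 0],
  [[-25, 15, 5], 0, 0],
  [[-25, 15, 10], 0, 0],
  [[-25, 15, 15], 0, 0],
  [[-20, 12, 20], 0, 0],
  [[-15, 6, 20], 0, 0],
  [[-5, 3, 20], 0, 0],
  [[0, 0, 20], 0, 0],
  [[0, 0, 15], 0, 0],
  [[0, 0, 5], 0, 0],
])

```text
clock: 43.28
eef_pos: [706.1, 358.3, 435.2]
tcp_rot: [-3.115, 0.013, 3.127]
contact_force: [0.5, 0.5, -1.6]
opening: 0.123
```

Run:
```python
from hf import *
print(tool(np.array([721,385,222])-g))
```

```text
43.275 [-3.11  0.01  3.13] g [708.08 354.08 280.25] u,v,z 37.1405572298864 363.31617697627604 280.24629340249203 F [ 0.49  0.47 -1.57] T [ 0.01 -0.04 -0.04] 0.12307017211013348
[-11.7   32.66  57.55]
```

Emit:
step_arm([
  [[-6, 15, 15], 0, 0],
  [[-6, 16, 20], 0, 0],
  [[0, 0, 15], 0, 0],
  [[0, 0, 5], 0, 0],
  [[0, 0, 0], 0, 0],
])

```text
clock: 43.9
eef_pos: [719.8, 390.6, 376.0]
tcp_rot: [-3.115, 0.014, 3.128]
contact_force: [-0.9, 1.1, -2.9]
opening: 0.124
```

```bash
python3 st.py
```

```text
43.9 [-3.12  0.01  3.13] [721.91 386.47 221.1 ] [-0.94  1.12 -2.92] [ 0.05 -0.09 -0.04] 0.12396905577129354
```

Emit:
step_arm([
  [[0, 0, 4], 0, 0],
  [[0, 0, 4], 0, 0],
  [[0, 0, 3], 0, 0],
], force=20)

```text
clock: 44.28
eef_pos: [720.3, 389.8, 366.4]
tcp_rot: [-3.116, 0.016, 3.127]
contact_force: [-0.6, -0.1, -2.4]
opening: 0.12
```

```bash
python3 st.py
```

```text
44.275 [-3.12  0.02  3.13] [722.75 385.82 211.48] [-0.58 -0.07 -2.42] [ 0.07 -0.01 -0.02] 0.11968233514737932
```

Emit:
step_arm([
  [[0, 0, 4], 0, 0],
  [[3, 0, 4], 0, 0],
  [[6, 0, 3], 0, 0],
])

```text
clock: 44.65
eef_pos: [711.3, 389.4, 354.8]
tcp_rot: [-3.117, 0.017, 3.127]
contact_force: [-0.0, 0.4, -3.2]
opening: 0.122
```

```bash
python3 st.py
```

```text
44.65 [-3.12  0.02  3.13] [713.88 385.44 199.87] [-0.02  0.42 -3.24] [ 0.01 -0.03  0.02] 0.12160886970970432
```

Emit:
step_arm([
  [[7, 0, 2], 0, 0],
  [[7, 0, 2], 0, 0],
  [[7, 0, 2], 0, 0],
])

```text
clock: 45.02
eef_pos: [691.2, 389.8, 352.8]
tcp_rot: [-3.12, 0.028, 3.127]
contact_force: [4.5, -2.5, 3.2]
opening: 0.12
```

```bash
python3 st.py
```

```text
45.025 [-3.12  0.03  3.13] [695.48 386.4  197.86] [ 4.46 -2.52  3.22] [-0.5  -1.63 -0.04] 0.12013806606693983
```

Emit:
step_arm([
  [[7, 0, 2], 0, 0],
  [[7, 0, 3], 0, 0],
  [[7, 0, 3], 0, 0],
  [[7, 0, 3], 0, 0],
  [[7, 0, 3], 0, 0],
  [[7, 0, 3], 0, 0],
])

```text
clock: 45.78
eef_pos: [650.0, 390.2, 345.6]
tcp_rot: [-3.126, 0.047, 3.128]
contact_force: [1.4, -2.8, 5.4]
opening: 0.118
```

```bash
python3 st.py
```

```text
45.775 [-3.13  0.05  3.13] [657.35 387.67 190.84] [ 1.36 -2.78  5.41] [-0.69 -0.95 -0.1 ] 0.11757186376424773
```

Emit:
step_arm([
  [[8, 0, 3], 0, 0],
  [[8, 0, 3], 0, 0],
  [[8, 0, 4], 0, 0],
  [[8, 0, 4], 0, 0],
  [[8, 0, 5], 0, 0],
])

```text
clock: 46.4
eef_pos: [609.2, 391.2, 331.9]
tcp_rot: [-3.13, 0.055, 3.128]
contact_force: [-4.3, -3.3, 25.9]
opening: 0.115
```

```bash
python3 st.py
```

```text
46.4 [-3.13  0.06  3.13] [617.78 389.27 177.15] [-4.28 -3.27 25.88] [-0.92  0.02 -0.2 ] 0.11463673692065109
```

Emit:
step_arm([
  [[8, 0, 0], 0, 0],
  [[8, 0, 2], 0, 0],
  [[8, 0, 3], 0, 0],
  [[7, 0, 4], 0, 0],
])

```text
clock: 46.9
eef_pos: [576.9, 392.5, 324.8]
tcp_rot: [-3.134, 0.059, 3.128]
contact_force: [-2.9, -2.0, 17.2]
opening: 0.117
```

```bash
python3 st.py
```

```text
46.9 [-3.13  0.06  3.13] [586.04 391.14 170.05] [-2.93 -2.02 17.22] [-0.72 -0.25 -0.2 ] 0.11721387571056566
```

Emit:
step_arm([
  [[6, 0, 4], 0, 0],
  [[6, 0, 4], 0, 0],
  [[6, 0, 5], 0, 0],
  [[6, 0, 5], 0, 0],
])

```text
clock: 47.4
eef_pos: [550.2, 393.5, 311.0]
tcp_rot: [-3.136, 0.058, 3.127]
contact_force: [-7.2, -2.4, 16.1]
opening: 0.12
```

```bash
python3 st.py
```

```text
47.4 [-3.14  0.06  3.13] [559.08 392.44 156.21] [-7.17 -2.4  16.07] [-0.94  0.14 -0.26] 0.11992525658730112
```

Emit:
step_arm([
  [[6, 0, 5], 0, 0],
  [[6, 0, 5], 0, 0],
  [[6, 0, 6], 0, 0],
  [[6, 0, 6], 0, 0],
  [[6, 0, 7], 0, 0],
])

```text
clock: 48.02
eef_pos: [514.3, 393.1, 281.7]
tcp_rot: [-3.132, 0.046, 3.125]
contact_force: [-4.5, -2.2, 9.0]
opening: 0.119
```

```bash
python3 st.py
```

```text
48.025 [-3.13  0.05  3.13] [521.43 391.56 126.83] [-4.47 -2.24  8.98] [-0.62  0.15 -0.33] 0.11868017975395728
```

Emit:
step_arm([
  [[5, 0, 7], 0, 0],
  [[5, 0, 7], 0, 0],
  [[5, 0, 7], 0, 0],
  [[4, 0, 7], 0, 0],
])

```text
clock: 48.52
eef_pos: [490.7, 392.7, 250.9]
tcp_rot: [-3.129, 0.036, 3.124]
contact_force: [-0.1, 0.3, 3.7]
opening: 0.121
```

```bash
python3 st.py
```

```text
48.525 [-3.13  0.04  3.12] [496.36 390.7   95.99] [-0.14  0.32  3.7 ] [-0.1  -0.6  -0.01] 0.12109001888799929
```

Emit:
step_arm([
  [[4, 0, 7], 0, 0],
  [[3, 0, 7], 0, 0],
  [[2, 0, 7], 0, 0],
])

```text
clock: 48.9
eef_pos: [480.6, 392.4, 227.6]
tcp_rot: [-3.128, 0.034, 3.124]
contact_force: [-5.9, 0.2, 5.1]
opening: 0.12
```

```bash
python3 st.py
```

```text
48.9 [-3.13  0.03  3.12] [485.73 390.18  72.7 ] [-5.9   0.24  5.12] [ 0.03  0.04 -0.02] 0.11989196437441117
```

Emit:
step_arm([
  [[2, 0, 5], 0, 0],
  [[1, 0, 5], 0, 0],
  [[1, 0, 4], 0, 0],
])

```text
clock: 49.28
eef_pos: [475.2, 392.2, 212.4]
tcp_rot: [-3.127, 0.029, 3.124]
contact_force: [-5.9, 0.9, 10.2]
opening: 0.119
```

```bash
python3 st.py
```

```text
49.275 [-3.13  0.03  3.12] [479.69 389.86  57.44] [-5.9   0.9  10.21] [0.16 0.27 0.1 ] 0.11942421742082995
```

Emit:
step_arm([
  [[0, 0, 2], 0, 0],
  [[0, 0, 0], 0, 0.15],
  [[0, 0, 0], 0, 0.25],
  [[0, 0, 0], 0, 0.4],
  [[0, 0, 0], 0, 0.4],
  [[0, 0, 0], 0, 0.4],
])

```text
clock: 50.02
eef_pos: [474.7, 391.9, 208.8]
tcp_rot: [-3.126, 0.027, 3.123]
contact_force: [-0.4, -0.5, -0.9]
opening: 0.4
```

```bash
python3 st.py
```

```text
50.025 [-3.13  0.03  3.12] [478.85 389.41  53.89] [-0.4  -0.53 -0.89] [0.   0.01 0.06] 0.3999872665782567
```

Emit:
step_arm([
  [[0, 0, -5], 0, 0.4],
  [[0, 0, -15], 0, 0.4],
  [[0, 0, -20], 0, 0.4],
  [[0, 0, -25], 0, 0.4],
  [[0, 0, -25], 0, 0.4],
  [[0, 0, -25], 0, 0.4],
  [[30, 0, -20], 0, 0.4],
  [[40, 0, 0], 0, 0.4],
  [[40, 0, 0], 0, 0.4],
  [[40, 0, 0], 0, 0.4],
  [[0, 0, 0], 0, 0.4],
])

```text
clock: 51.4
eef_pos: [317.4, 397.1, 355.1]
tcp_rot: [-3.135, 0.035, 3.122]
contact_force: [0.4, 0.9, 0.5]
opening: 0.4
```

```bash
python3 wl.py
python3 - <<'E'
import cv2,numpy as np
t=cv2.imread("pics/top_now.png");b=cv2.imread("pics/side_now.png")
c=np.hstack([cv2.resize(t[80:280,190:410],None,fx=1.9,fy=1.9),cv2.resize(b[130:330,230:430],None,fx=1.9,fy=1.9)]);cv2.imwrite("pics/fin.png",c);print(c.shape)
E
```

```text
51.4 [-3.13  0.04  3.12] g [322.85 395.97 200.21] u,v,z -350.32815485552186 358.0094383890243 200.2098383096728 F [0.35 0.93 0.52] T [ 0.08 -0.01  0.  ] 0.3995498086509797
F [ 0.56  0.31 -0.1 ]
ref walnut hsv [ 13. 178. 122.]
top [(5, [347.0, 168.0], [12.0, 179.0, 110.0]), (4, [330.0, 170.0], [12.0, 180.0, 114.0]), (5, [360.0, 174.0], [12.0, 177.0, 98.0])]
side [(31, [396.0, 267.0], [12.0, 170.0, 113.0])]
(380, 798, 3)
```

View pics/fin.png

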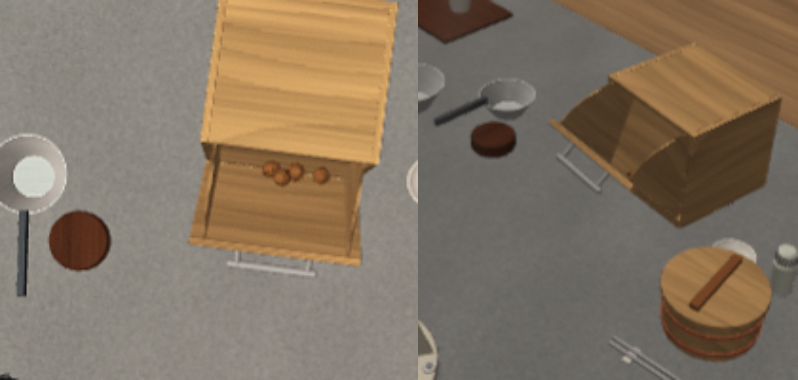

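Run:
```python
from h import *
a=cv2.imread("pics/t2.png",0);n=cv2.imread("pics/top_now.png",0);o=cv2.imread("pics/top.png",0)
def sh(a,b,x0,x1,y0,y1):
    r=cv2.matchTemplate(b[y0-5:y1+5,x0-5:x1+5],a[y0:y1,x0:x1],cv2.TM_CCOEFF_NORMED);_,v,_,l=cv2.minMaxLoc(r);return l[0]-5,l[1]-5,round(v,3)
print("lip vs pressed at stop",sh(a,n,284,304,190,212))
print("bystanders vs start",sh(o,n,400,490,155,285))
c=n[140:215,190:230]
sign_off();print("signed",sense()['clock'])
```

```text
lip vs pressed at stop (0, 0, 0.993)
bystanders vs start (0, 0, 0.997)
the job is handed in; nothing more can be done
the job is handed in; nothing more can be done
```

The job is done and handed in at about 52 s, inside the 69 s limit. The last checks all agreed, and sign-off gives no verdict.

**What I did**
- **Bin:** I pulled it part-way open by its bar, then pulled it to the stop with a fingertip inside the panel. The pull rose from about 3 N to about 17 N there.
- **Pouring:** The tool can't be tilted on command, and the pan wouldn't swing down in a light grip, even with a jerk. I levered its front rim against the housing's top edge until it tipped, and the walnuts fell into the bin.
- **Setting down:** I rolled the pan level against the counter behind and to the left of its stand, let go and backed the arm away.

**Last checks**
- **Walnuts:** the final pictures show all four in the bottom of the bin. The weight on the wrist also dropped by about the weight of four walnuts.
- **Bin:** its front edge is in the same place in the picture as when it was pressed against the stop.
- **Pan:** it stands empty and upright on the counter, about 130 mm from the stand's centre by my estimate. I judged upright by eye and did not measure the angle.
- **Bystanders:** the picture region covering the tub, shaker, dish and chopsticks shows no shift from the start.

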